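# Tip the standing brake inserts onto their backs

### The job

Two of the brake inserts were left standing on edge on the bench mat. Push each of them over with a fingertip, right where it stands, so that it lies flat on its steel backing plate with the friction face up, ready to be inspected like the one that already lies there. Do not pick anything up, and leave the other parts as they are.

Things in the scene. Friction and masses are not known exactly. Their poses are not given: they have to be found in the camera images.
- insert_a: the left-hand one (seen from the robot) of two brake inserts standing on edge: grey friction block 118 x 60 x 18 mm, slot across the middle, on a steel backing plate 130 x 64 x 6 mm (146 over its lugs); 64 mm high, 24 thick, 0.5-0.9 kg, loose, any yaw. Origin: middle of the edge it stands on. x points out of the friction face (12 mm away; plate back 12 mm behind), y along it, z up
- insert_a_center (a point): middle of insert_a: 32 mm above the mat standing, 12 lying. Pushed with 1-3 N high on the friction face it leans towards its plate (-x) and beyond some 15 degrees falls flat onto it by itself; pushed from the plate side it falls on its friction face instead. Lying right, its x axis points straight up. No other loose thing within 95 mm of this point
- insert_b: the right-hand one (seen from the robot) of two brake inserts standing on edge: grey friction block 118 x 60 x 18 mm, slot across the middle, on a steel backing plate 130 x 64 x 6 mm (146 over its lugs); 64 mm high, 24 thick, 0.5-0.9 kg, loose, any yaw. Origin: middle of the edge it stands on. x points out of the friction face (12 mm away; plate back 12 mm behind), y along it, z up
- insert_b_center (a point): middle of insert_b: 32 mm above the mat standing, 12 lying. Pushed with 1-3 N high on the friction face it leans towards its plate (-x) and beyond some 15 degrees falls flat onto it by itself; pushed from the plate side it falls on its friction face instead. Lying right, its x axis points straight up. No other loose thing within 95 mm of this point
- bench_mat: black rubber bench mat 480 (x) x 680 (y) x 6 mm, fixed to the plywood; its top is 6 mm above the work surface. Origin: centre of its underside
- laid_insert: a third insert of the same make that already lies flat on the far part of the mat, steel plate down, friction face up: 64 (x) x 146 (y) x 24 mm. Origin: centre of its underside, z up. Leave alone
- gudgeon_pin: polished steel gudgeon pin (tube) 28 mm across, 78 mm tall, standing on end on the mat between the two standing inserts. Origin: centre of its underside, z up. Leave alone
- bushing: flanged bronze bushing, flange 44 mm across at the bottom, 34 mm tall, standing on the mat between the two standing inserts. Origin: centre of its underside, z up. Leave alone
- buffer_pad: red rubber buffer pad 56 x 56 x 22 mm lying in a far corner of the mat. Origin: centre of its underside, z up. Leave alone
- castle_nut: dark steel castle nut 38 mm across, 21 mm tall, in the other far corner of the mat. Origin: centre of its underside, z up. Leave alone
- piston: steel brake piston, a cup 48 mm across and 50 mm tall, mouth up, on the plywood at one side of the mat. Origin: centre of its underside, z up. Leave alone
- grease_tin: round tin 72 mm across, 70 mm tall, on the plywood at the other side of the mat. Origin: centre of its underside, z up. Leave alone
Not all that is in view belongs to the job. What is shaped like the insert_b but purple is not meant.

How it is judged:
At the end, for the whole second after the job is handed in: Both standing inserts lie flat on the mat on their steel plates, friction faces up (within about 4.5 degrees of level, middle 12 mm above the mat within 5 mm), each middle within 90 mm of where it was at the start, at rest; every other loose part is within 20 mm of where it was and upright (angle between each of insert_a, insert_b's own x axis and vertical below 0.08 rad and height (world z) of insert_a_center between 0.013 and 0.023 m and distance of each of insert_a_center, insert_b_center from where it was at the start of the episode below 0.09 m and linear speed of each of insert_a, insert_b below 0.02 m/s and height (world z) of insert_b_center between 0.013 and 0.023 m and distance of each of laid_insert, gudgeon_pin, bushing, buffer_pad, castle_nut, piston, grease_tin from where it was at the start of the episode below 0.02 m and angle between each of laid_insert, gudgeon_pin, bushing, buffer_pad, castle_nut, piston, grease_tin's own z axis and vertical below 0.35 rad); the robot touches nothing.
It fails at once if an insert is picked up (its middle rises more than about 17 mm above its standing height) (height (world z) of any of insert_a_center, insert_b_center above 0.055 m).
It fails at once if an insert is carried or shoved away (its middle gets more than 100 mm from where it stood) (distance of any of insert_a_center, insert_b_center from where it was at the start of the episode above 0.1 m).
It fails at once if another loose part (the insert that already lies flat, gudgeon pin, bushing, buffer pad, castle nut, piston, tin) is shifted by more than 20 mm or knocked over (distance of any of laid_insert, gudgeon_pin, bushing, buffer_pad, castle_nut, piston, grease_tin from where it was at the start of the episode above 0.02 m or angle between any of laid_insert, gudgeon_pin, bushing, buffer_pad, castle_nut, piston, grease_tin's own z axis and vertical above 0.35 rad).
It also fails if it takes over 37 s, if anything falls off the work surface, if the arm or the gripper's body presses on something with over 40 N, if the wrist force passes 120 N, or if a joint passes its speed limit or range.

### The arm

A 6-joint arm with a two-finger parallel gripper is mounted at the origin on the work surface. World frame = base frame: x ahead of the robot, y to its left, z up, the work surface at z = 0. Lengths are in m, angles in rad, forces in N, time in s.
With the tool pointing down it reaches from about 0.35 to 0.775 m from the base axis. Payload 5.5 kg.
Tool frame: the origin (TCP) lies midway between the tips of the shut fingers; the grasp point (between the pads) lies 19 mm behind it; z points along the fingers, y is the line along which they close (so a half turn about z gives the same grasp; the last joint's range is limited). The gripper opens to 85 mm and grips with 20 to 120 N. Pads are 22 mm wide; open, the fingers measure 114 mm over their backs; the gripper's body (76 mm by 85 mm) begins 54 mm behind the grasp point. The pads swing forward as they close: fully open they stand 13 mm farther back than shut.
Start: joints at [-1.395, 0.313, 0.046, 1.304, 0, 1.431], TCP at [0.179, -0.547, 0.231] pointing down, gripper open.
Joint ranges: [-2.76, 2.76], [-0.86, 1.69], [-1.03, 1.26], [-2.2, 2.34], [-1.47, 1.5], [-3.14, 3.14]. Speed limits (rad/s): [2.57, 2.57, 3.14, 3.14, 3.14, 3.14].

### API

Orientations are given as a unit quaternion [w, x, y, z].
In Python, from workcell import get_state, read_camera, camera_info, hand_in, recognise gives the robot as it stands.
- The arm moves only by the tool arm_command, never from a script. Its argument "moves" is one flat list of numbers, 7 for each row, row after row: the opening, from -1 (shut) to 1 (fully open), then the shift along the tool's x, y, z in mm, then the turn, a rotation vector about the tool's x, y, z in rad. A call has 1 to 8 rows; each row shifts and turns the commanded pose from where the row before left it, along the tool's axes as they then stand; what a row does not reach is not made up. A row lasts 1/8 s, in which the tool goes at most 62.5 mm and 10.7 degrees, less where a joint would pass 70% of its speed; a pose out of reach is approached as far as the arm can. A call with a gripper value outside its range is refused whole. The fingers move at their own pace and stop on an object; "newtons" is the grip in N (left out, the last holds). Time passes only in rows, so rows that do not move let the fingers close. It gives the time, the measured TCP pose, the force, the opening and the grip force at its end, in the units of the state.
- get_state(): the state, without advancing time (a new reading comes with each control period).
- read_camera(name): name is "side" or "top" or "wrist"; returns (picture, depth): 400x640x3 uint8, blue, green, red; 400x640 float32, m along the optical axis (not along the pixel's ray), 0 where there is no reading.
- camera_info(name): a dict with "fovy" (degrees; the focal length in pixels is half the picture's height over the tangent of half this angle, whatever the lens; pixels are square), "cx", "cy" (the principal point, pixels), "eye" and "orientation" of the camera in the world; the wrist camera has in their place "tool_from_camera" (4x4, takes a point from camera to tool coordinates, whose origin is the TCP and whose axes are the flange's). Camera axes: x right, y down, z forward; pixel columns grow to the right and rows downward; lengths in m; the calibration is good to about 2 mm. A picture is of the moment at which its call begins: read the wrist's pose just before it. camera_info takes no time and is no camera call.
- hand_in(): hands the job in; it is judged then, once.
Trained networks look in the newest picture that a camera, given by its name, has taken for a name from the list of things; names that differ only in an ending like _2 or _b are one class to them, and where a whole thing is asked for, a point or a joint stands for the part that bears it (a point fixed in the world has none). Each returns a list of dicts, best first, with "confidence" (0 to 1); they miss things now and then, are a little off and sometimes report something else, mostly with a low value. They report only what shows in the picture. A call takes as long as a camera call. They do not tell look-alikes from the thing itself.
- recognise(camera, label): "point" ([column, row] in pixels, amid what is visible of it).
The state is a dict: "clock": time; "joint_pos": joint angles; "qvel": joint speeds; "tau": joint torques, N m; "tcp_pos": TCP position; "orientation": TCP orientation; "wrist_force": force on the tool from outside, world axes, zero at the start; "ft_torque": the same for the moment, N m; "finger_gap": finger opening in m; "grip_force": force on a finger pad.
Only numpy, scipy, OpenCV 4.12 (cv2) and the standard library are available. Lean on these libraries where they do the work, as an engineer would, in place of code of your own. Each camera call takes 0.05 s, during which the arm holds its last target. There are 200 camera calls.

## Working session

There is one attempt and no reset: what is moved stays moved. The work goes in short steps, Python scripts to look and compute and a tool call to move; the robot and the scene stay as the last step left them, time stands still between calls to the robot, and variables do not carry over. Pictures are saved under pics/ and viewed, at most 10 in all, crops included, and the job is handed in when it is done.

Besides the shell and the picture viewer there is one more tool, called after ">>>" as a command line: name --argument value ..., lists and objects as JSON in quotes. arm_command: Moves the arm, as the interface text tells. Its arguments: {"type":"object","properties":{"moves":{"type":"array"},"newtons":{"type":"number"}},"required":["moves"]}

```bash
mkdir -p pics
cat > h.py <<'E'
import numpy as np, cv2
from scipy.spatial.transform import Rotation as R
from workcell import *
def cloud(cam,depth,T=None):
    i=camera_info(cam); h,w=depth.shape; f=h/2/np.tan(np.radians(i['fovy'])/2)
    v,u=np.mgrid[:h,:w]; P=np.stack([(u-i['cx'])/f*depth,(v-i['cy'])/f*depth,depth],-1)
    if cam=='wrist': return P
    o=np.array(i['orientation']); M=o if o.shape==(3,3) else R.from_quat(o[[1,2,3,0]]).as_matrix()
    return P@M.T+np.array(i['eye'])
E
python3 - <<'E'
from h import *
for c in ('top','side'):
    p,d=read_camera(c); cv2.imwrite(f'pics/{c}0.png',p); np.save(f'{c}0.npy',cloud(c,d)); np.save(f'{c}0d.npy',d)
    print(c,camera_info(c))
    W=cloud(c,d)
    for l in ('insert_a','laid_insert','gudgeon_pin','bushing'):
        for r in recognise(c,l):
            u,v=map(int,r['point']); print(l,u,v,round(r['confidence'],2),W[v,u].round(3),d[v,u])
s=get_state();print(s['clock'],s['tcp_pos'],s['orientation'])
E
```

```text
top {'fovy': 49.444495466028926, 'cx': 317.8796608672802, 'cy': 201.84072949690434, 'eye': array([3.38153895e-01, 1.12871509e-04, 1.42594153e+00]), 'orientation': array([-0.05510294,  0.70667636, -0.70380715,  0.04719841])}
insert_a 370 186 0.92 [ 0.586 -0.149  0.074] 1.371415
insert_a 250 227 0.77 [0.456 0.23  0.061] 1.3703351
insert_a 461 277 0.75 [ 0.304 -0.425  0.066] 1.3357496
insert_a 316 188 0.48 [0.592 0.023 0.004] 1.4434406
laid_insert 324 143 0.82 [ 0.737 -0.003  0.036] 1.4332956
gudgeon_pin 314 219 0.61 [0.487 0.029 0.021] 1.412266
bushing 464 190 0.23 [ 0.586 -0.466  0.005] 1.4362571
side {'fovy': 57.476408912561105, 'cx': 321.33472563780964, 'cy': 203.11536205956355, 'eye': array([0.09473219, 0.75397447, 0.57821603]), 'orientation': array([ 0.12969856, -0.23697185,  0.83641263, -0.47690306])}
insert_a 339 181 0.63 [ 0.576 -0.153  0.05 ] 1.1516215
insert_a 303 264 0.56 [0.447 0.244 0.054] 0.79965687
laid_insert 267 193 0.88 [0.741 0.004 0.031] 1.1187149
gudgeon_pin 338 216 0.78 [0.473 0.039 0.058] 0.9600385
bushing 306 212 0.66 [0.579 0.033 0.032] 1.0246736
0.5 [ 0.17856212 -0.54660906  0.23130091] [ 2.67501066e-05  9.87563553e-01  1.57220320e-01 -2.84705668e-06]
```

View pics/top0.png

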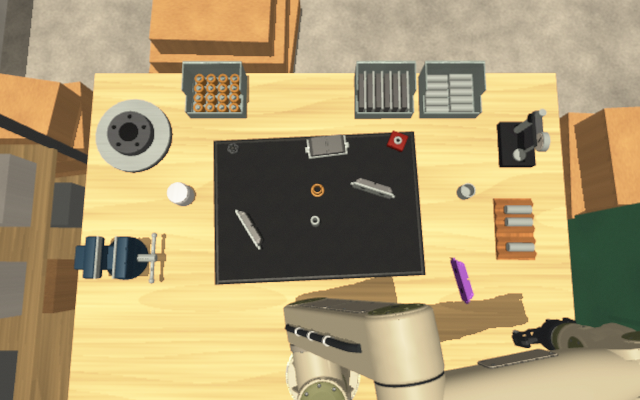

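View pics/side0.png

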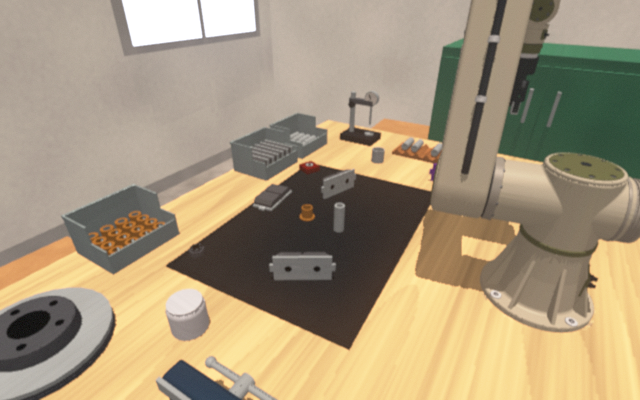

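Run:
```python
from h import *
t=cv2.imread('pics/top0.png'); s=cv2.imread('pics/side0.png')
f=lambda im,u,v,w,h:cv2.resize(im[v-h//2:v+h//2,u-w//2:u+w//2],(400,300),interpolation=cv2.INTER_CUBIC)
cv2.imwrite('pics/m.png',np.vstack([np.hstack([f(t,248,229,64,48),f(t,372,187,64,48)]),np.hstack([f(s,303,266,80,60),f(s,338,183,52,39)])]))
W=np.load('top0.npy'); Ws=np.load('side0.npy')
for n,c in (('a',(.456,.235)),('b',(.583,-.147)),('pin',(.48,.03)),('bush',(.583,.022))):
  for nm,X in (('top',W),('side',Ws)):
    for lo,hi in ((.03,.05),(.05,.1)):
      m=(np.hypot(X[...,0]-c[0],X[...,1]-c[1])<(.1 if n in'ab' else .045))&(X[...,2]>lo)&(X[...,2]<hi)
      P=X[m]
      if len(P)<5: continue
      r=cv2.minAreaRect(P[:,:2].astype(np.float32)*1000)
      print(n,nm,lo,len(P),np.round(r[0]),np.round(r[1]),round(r[2],1),P[:,2].max().round(3),P[:,:2].mean(0).round(3))
```

```text
a top 0.03 33 [458. 231.] [145.  21.] 31.3 0.05 [0.446 0.22 ]
a top 0.05 315 [457. 233.] [143.  25.] 32.6 0.078 [0.456 0.233]
a side 0.03 453 [450. 242.] [146.   8.] 31.7 0.05 [0.449 0.242]
a side 0.05 695 [456. 234.] [136.  28.] 32.6 0.073 [0.452 0.24 ]
b top 0.03 58 [ 578. -156.] [145.   2.] 72.3 0.05 [ 0.578 -0.156]
b top 0.05 323 [ 589. -160.] [141.  25.] 72.1 0.079 [ 0.587 -0.159]
b side 0.03 198 [ 577. -157.] [150.  11.] 71.4 0.05 [ 0.578 -0.152]
b side 0.05 268 [ 587. -160.] [133.  31.] 72.9 0.072 [ 0.581 -0.154]
pin top 0.03 9 [476.  25.] [21. 17.] 11.4 0.05 [0.472 0.025]
pin top 0.05 53 [477.  27.] [26. 25.] 46.5 0.091 [0.477 0.027]
pin side 0.03 63 [472.  35.] [27. 15.] 26.8 0.05 [0.473 0.036]
pin side 0.05 163 [477.  28.] [27. 29.] 75.2 0.086 [0.474 0.032]
bush top 0.03 40 [584.  21.] [29. 29.] 1.4 0.048 [0.585 0.02 ]
bush side 0.03 70 [582.  22.] [28. 32.] 33.6 0.041 [0.583 0.022]
```

View pics/m.png

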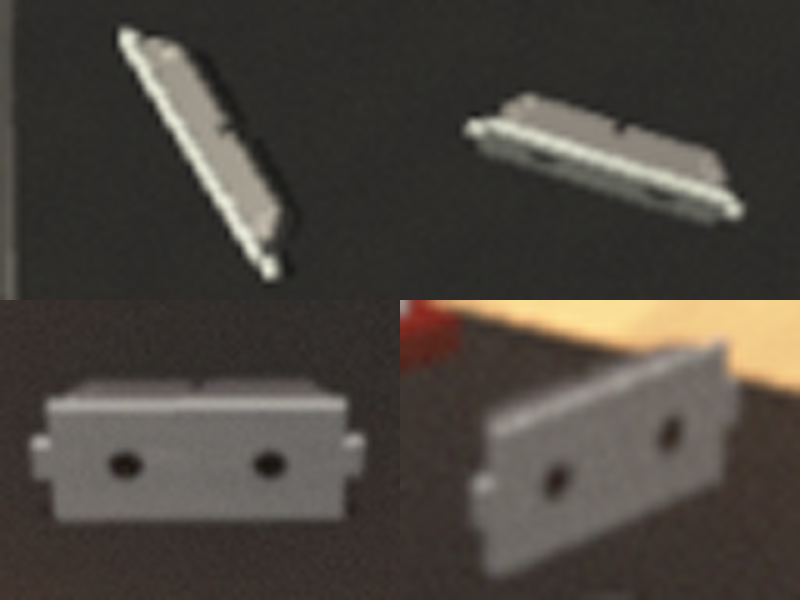

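Plates face the robot side on both inserts, so the friction normals point about -58° (a) and -18° (b). The centres are a ≈ (0.457, 0.233) and b ≈ (0.588, -0.160). In the crops, the bottom row shows the bare plates with holes, and the top row shows the blocks with slots on the far side. I'll start with b.

>>> arm_command --moves '[-1,0,0,0,0,0,-0.157,-1,0,0,0,0,0,-0.157,-1,0,0,0,0,0,-0.157,-1,0,0,0,0,0,-0.157,-1,0,0,0,0,0,-0.157,-1,0,0,0,0,0,-0.158]'

```text
clock: 1.25
tcp_pos: [0.1786, -0.5466, 0.2314]
orientation: [0.0, 0.807, 0.591, -0.0]
wrist_force: [0.1, -0.2, -0.4]
finger_gap: -0.0002
grip_force: 0.0
```

>>> arm_command --moves '[-1,40,26,0,0,0,0,-1,40,26,0,0,0,0,-1,40,26,0,0,0,0,-1,40,26,0,0,0,0,-1,40,26,0,0,0,0,-1,40,26,0,0,0,0,-1,40,26,0,0,0,0,-1,40,26,0,0,0,0]'

```text
clock: 2.25
tcp_pos: [0.4759, -0.3048, 0.2315]
orientation: [0.0, 0.808, 0.589, 0.0]
wrist_force: [0.3, -0.1, 0.6]
finger_gap: 0.0003
grip_force: 0.0
```

>>> arm_command --moves '[-1,34,24,0,0,0,0,-1,34,24,0,0,0,0,-1,34,24,0,0,0,0,-1,34,24,0,0,0,0,-1,36,24,0,0,0,0,-1,0,0,40,0,0,0,-1,0,0,40,0,0,0,-1,0,0,40,0,0,0]'

```text
clock: 3.25
tcp_pos: [0.642, -0.1788, 0.1101]
orientation: [0.0, 0.808, 0.589, 0.0]
wrist_force: [0.7, 0.2, 0.3]
finger_gap: -0.0
grip_force: 0.0
```

Run:
```python
from h import *
s=get_state();p,d=read_camera('wrist')
cv2.imwrite('pics/w1.png',p)
T=np.array(camera_info('wrist')['tool_from_camera']);q=s['orientation'];M=R.from_quat(np.array(q)[[1,2,3,0]]).as_matrix()
X=(cloud('wrist',d)@T[:3,:3].T+T[:3,3])@M.T+s['tcp_pos']
print(s['tcp_pos'],s['clock'])
c=(.588,-.16)
for lo,hi in ((.02,.05),(.05,.08),(.064,.08)):
    m=(np.hypot(X[...,0]-c[0],X[...,1]-c[1])<.095)&(X[...,2]>lo)&(X[...,2]<hi)&(d>0); P=X[m]
    if len(P)>5:
        r=cv2.minAreaRect(P[:,:2].astype(np.float32)*1000); print(lo,len(P),r,P[:,2].max())
```

```text
[ 0.64198297 -0.17876571  0.11010245] 3.25
0.02 2070 ((601.23388671875, -152.0352325439453), (124.48450469970703, 20.148181915283203), 83.65093231201172) 0.04999857039776215
0.05 9341 ((590.4593505859375, -155.2518310546875), (127.89810943603516, 25.022188186645508), 72.08834838867188) 0.0718091264497329
0.064 8145 ((589.4949951171875, -158.18499755859375), (121.71871185302734, 24.989574432373047), 72.0992660522461) 0.0718091264497329
```

View pics/w1.png

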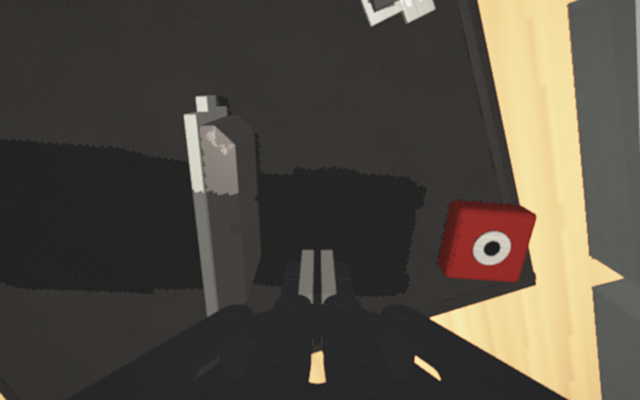

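The view shows b's friction block (around px 230,160) facing the fingers (px 317,275), with a free gap between them. The buffer pad (490,245) is well clear.

>>> arm_command --moves '[-1,3,0,26,0,0,0,-1,0,0,26,0,0,0,-1,0,-10,0,0,0,0,-1,0,-10,0,0,0,0,-1,0,-5,0,0,0,0,-1,0,-4,0,0,0,0,-1,0,-4,0,0,0,0]'

```text
clock: 4.18
tcp_pos: [0.6115, -0.1662, 0.0601]
orientation: [0.001, 0.808, 0.589, 0.0]
wrist_force: [-0.4, 0.6, 1.5]
finger_gap: 0.0004
grip_force: 0.0
```

>>> arm_command --moves '[-1,0,-4,0,0,0,0,-1,0,-4,0,0,0,0,-1,0,-4,0,0,0,0,-1,0,-4,0,0,0,0,-1,0,-4,0,0,0,0,-1,0,0,0,0,0,0]'

```text
clock: 4.92
tcp_pos: [0.5954, -0.161, 0.0626]
orientation: [0.003, 0.808, 0.589, 0.002]
wrist_force: [2.4, -0.3, 12.0]
finger_gap: -0.0001
grip_force: 7.0
```

Run:
```python
from h import *
p,d=read_camera('side'); p2,_=read_camera('top'); cv2.imwrite('pics/s2.png',np.hstack([cv2.resize(q[v-45:v+45,u-60:u+60],(400,300),interpolation=2) for q,u,v in((p,338,183),(p2,372,187))]))
print(get_state()['tcp_pos'])
```

```text
[ 0.59557159 -0.16107057  0.06260694]
```

View pics/s2.png

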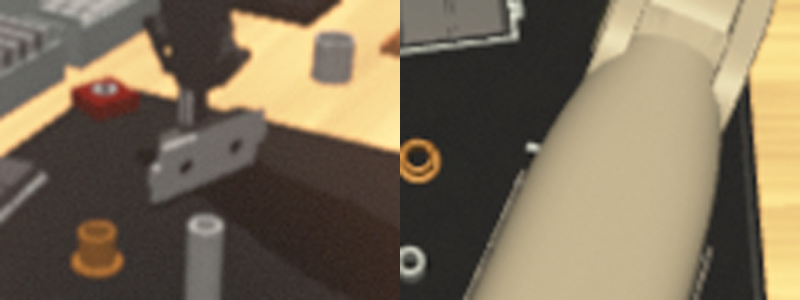

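Run:
```python
from h import *
s=get_state(); print(s['wrist_force'],s['tcp_pos'],s['clock'])
p,d=read_camera('side'); X=cloud('side',d); Y=np.load('side0.npy')
cv2.imwrite('pics/s3.png',cv2.resize(p[143:223,285:391],(796,600),interpolation=2))
n=np.array([.952,-.306]);t=np.array([.306,.952])
for A in(Y,X):
  r=(A[...,:2]-[.589,-.159]); a=r@n;b=r@t;z=A[...,2]
  for lo in range(10,90,8):
    m=(abs(b)<.06)&(abs(a)<.08)&(z>lo/1e3)&(z<lo/1e3+.008)
    if m.sum()>4: print(lo,m.sum(),np.percentile(a[m],[5,25,50,75]).round(3))
```

```text
[ 3.41683622 -0.13807851 11.73631153] [ 0.59557159 -0.16107057  0.06260694] 5.025
10 60 [-0.015 -0.014 -0.013 -0.012]
18 60 [-0.015 -0.014 -0.013 -0.012]
26 59 [-0.016 -0.014 -0.013 -0.012]
34 63 [-0.015 -0.014 -0.013 -0.012]
42 62 [-0.015 -0.014 -0.013 -0.012]
50 60 [-0.015 -0.013 -0.012 -0.011]
58 93 [-0.016 -0.013 -0.012  0.001]
66 90 [-0.015 -0.013 -0.01   0.001]
10 51 [-0.016 -0.016 -0.015 -0.013]
18 49 [-0.018 -0.017 -0.016 -0.016]
26 52 [-0.02  -0.019 -0.018 -0.017]
34 46 [-0.022 -0.021 -0.019 -0.019]
42 53 [-0.024 -0.023 -0.022 -0.021]
50 57 [-0.025 -0.024 -0.023 -0.022]
58 59 [-0.026 -0.025 -0.025 -0.024]
66 155 [-0.026 -0.023 -0.013 -0.006]
74 19 [-0.009 -0.006 -0.002  0.004]
82 23 [-0.01  -0.008 -0.005  0.002]
```

View pics/s3.png

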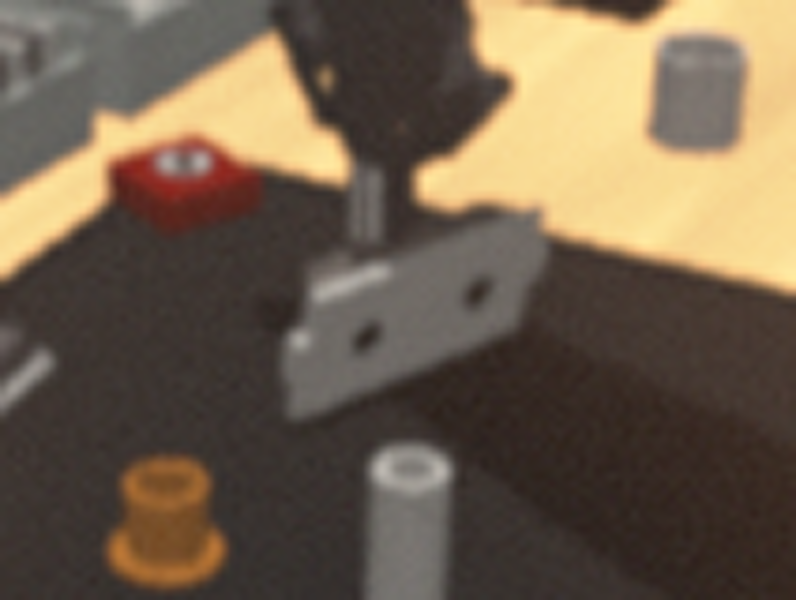

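b leans about 13° with its base in place. The upward force is friction from the rising face, so I'll keep pushing while lifting slightly.

>>> arm_command --moves '[-1,0,0,-4,0,0,0,-1,0,-4,-3,0,0,0,-1,0,-4,-2,0,0,0,-1,0,-4,-1,0,0,0,-1,0,-4,0,0,0,0,-1,0,0,0,0,0,0]'

```text
clock: 5.82
tcp_pos: [0.5765, -0.1548, 0.0691]
orientation: [-0.0, 0.808, 0.589, -0.0]
wrist_force: [-0.8, 0.1, -0.0]
finger_gap: -0.0
grip_force: 0.0
```

```bash
cat > chk.py <<'E'
from h import *
import sys
p,d=read_camera('side'); X=cloud('side',d)
c,ang=(([.589,-.159],-17.9) if sys.argv[1]=='b' else ([.457,.233],-57.7))
a_=np.radians(ang);n=np.array([np.cos(a_),np.sin(a_)]);t=np.array([-n[1],n[0]])
r=X[...,:2]-c;a=r@n;b=r@t;z=X[...,2]
for lo in range(10,90,8):
    m=(abs(b)<.06)&(abs(a)<.1)&(z>lo/1e3)&(z<lo/1e3+.008)
    if m.sum()>4: print(lo,m.sum(),np.percentile(a[m],[5,25,50,75,95]).round(3))
cv2.imwrite('pics/last.png',p)
E
python3 chk.py b
```

```text
10 97 [-0.08  -0.077 -0.075 -0.064 -0.025]
18 107 [-0.077 -0.075 -0.074 -0.046 -0.021]
26 342 [-0.075 -0.065 -0.05  -0.033 -0.019]
66 8 [-0.023 -0.021 -0.02  -0.016 -0.01 ]
74 17 [-0.028 -0.025 -0.023 -0.018 -0.009]
82 20 [-0.028 -0.027 -0.022 -0.015 -0.007]
```

b is down (top face at about 30 mm, moved about 47 mm). Next I'll lift, turn, and go to a.

>>> arm_command --moves '[-1,0,0,-40,0,0,0,-1,0,0,-40,0,0,0,-1,0,0,-10,0,0,-0.175,-1,0,0,0,0,0,-0.175,-1,0,0,0,0,0,-0.175,-1,0,0,0,0,0,-0.175,-1,0,0,0,0,0,-0.173,-1,0,0,0,0,0,0]'

```text
clock: 6.88
tcp_pos: [0.5771, -0.155, 0.1592]
orientation: [0.0, 0.485, 0.875, -0.0]
wrist_force: [0.4, -0.5, -0.3]
finger_gap: 0.0002
grip_force: 0.0
```

>>> arm_command --moves '[-1,42,13,0,0,0,0,-1,42,13,0,0,0,0,-1,42,13,0,0,0,0,-1,42,13,0,0,0,0,-1,42,13,0,0,0,0,-1,42,13,0,0,0,0,-1,40,14,0,0,0,0,-1,40,14,0,0,0,0]'

```text
clock: 7.88
tcp_pos: [0.4899, 0.1839, 0.1594]
orientation: [0.0, 0.485, 0.874, 0.0]
wrist_force: [-0.5, 0.2, -0.7]
finger_gap: -0.0001
grip_force: 0.0
```

Run:
```python
from h import *
s=get_state();p,d=read_camera('wrist')
cv2.imwrite('pics/w4.png',p)
T=np.array(camera_info('wrist')['tool_from_camera']);q=s['orientation'];M=R.from_quat(np.array(q)[[1,2,3,0]]).as_matrix()
X=(cloud('wrist',d)@T[:3,:3].T+T[:3,3])@M.T+s['tcp_pos']
print(s['tcp_pos'],s['clock'],M[:,0])
c=(.457,.233)
for lo,hi in ((.02,.05),(.05,.08),(.064,.08)):
    m=(np.hypot(X[...,0]-c[0],X[...,1]-c[1])<.095)&(X[...,2]>lo)&(X[...,2]<hi)&(d>0); P=X[m]
    if len(P)>5:
        r=cv2.minAreaRect(P[:,:2].astype(np.float32)*1000); print(lo,len(P),r,P[:,2].max())
```

```text
[0.48986899 0.18386623 0.15942222] 7.875 [-5.28819508e-01  8.48734261e-01 -2.87848756e-04]
0.02 376 ((456.57537841796875, 231.45506286621094), (146.1791534423828, 24.47760581970215), 32.612300872802734) 0.04997906572295126
0.05 6713 ((454.6754455566406, 230.07257080078125), (139.24185180664062, 24.089643478393555), 32.61046600341797) 0.07209764415922744
0.064 6518 ((456.7860107421875, 231.4221649169922), (130.11480712890625, 24.088953018188477), 32.615108489990234) 0.07209764415922744
```

View pics/w4.png

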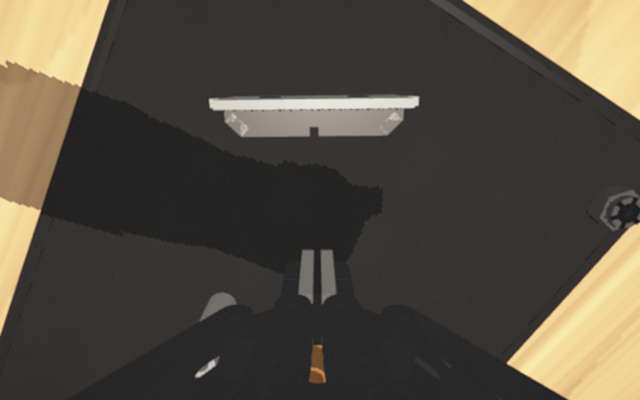

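a's friction block (slot at px 314,132) faces the fingers (317,265) squarely and is centred. The castle nut and the pin are clear. I'll lower and push along +x.

>>> arm_command --moves '[-1,0,-2,50,0,0,0,-1,0,0,49,0,0,0,-1,10,0,0,0,0,0,-1,10,0,0,0,0,0,-1,8,0,0,0,0,0,-1,4,0,0,0,0,0,-1,4,0,0,0,0,0,-1,4,0,-1,0,0,0]'

```text
clock: 8.93
tcp_pos: [0.4674, 0.2154, 0.0617]
orientation: [0.0, 0.484, 0.875, 0.0]
wrist_force: [0.3, -0.7, 0.7]
finger_gap: -0.0002
grip_force: 0.3
```

>>> arm_command --moves '[-1,4,0,-1.5,0,0,0,-1,4,0,-1.5,0,0,0,-1,4,0,-1.5,0,0,0,-1,4,0,-1.5,0,0,0,-1,4,0,-1.5,0,0,0,-1,4,0,-1,0,0,0,-1,0,0,0,0,0,0,-1,0,0,0,0,0,0]'

```text
clock: 9.93
tcp_pos: [0.4544, 0.2356, 0.0697]
orientation: [0.0, 0.484, 0.875, -0.0]
wrist_force: [-0.2, 1.1, 1.1]
finger_gap: 0.0001
grip_force: 0.0
```

```bash
python3 chk.py a
```

```text
10 241 [-0.081 -0.08  -0.078 -0.077 -0.075]
18 295 [-0.078 -0.077 -0.075 -0.049 -0.023]
26 970 [-0.077 -0.066 -0.051 -0.034 -0.021]
74 32 [-0.016 -0.016 -0.014 -0.011 -0.01 ]
82 37 [-0.017 -0.015 -0.013 -0.012 -0.01 ]
```

a is flat too. I'll retract and verify.

>>> arm_command --moves '[-1,0,0,-40,0,0,0,-1,0,0,-50,0,0,0,-1,0,0,-50,0,0,0,-1,-60,0,0,0,0,0,-1,0,0,0,0,0,0,-1,0,0,0,0,0,0]'

```text
clock: 10.72
tcp_pos: [0.486, 0.1844, 0.2093]
orientation: [-0.001, 0.484, 0.875, -0.0]
wrist_force: [-0.3, -0.1, -1.0]
finger_gap: -0.0001
grip_force: 0.0
```

```bash
python3 chk.py a; echo; python3 chk.py b; python3 -c "
import cv2;p=cv2.imread('pics/last.png');cv2.imwrite('pics/f.png',cv2.resize(p[140:320,180:420],(800,600)))"
```

```text
10 238 [-0.082 -0.08  -0.078 -0.076 -0.075]
18 295 [-0.078 -0.077 -0.075 -0.047 -0.024]
26 972 [-0.077 -0.066 -0.051 -0.034 -0.021]

10 99 [-0.08  -0.077 -0.075 -0.062 -0.027]
18 111 [-0.077 -0.075 -0.073 -0.048 -0.022]
26 333 [-0.075 -0.065 -0.049 -0.033 -0.019]
```

View pics/f.png

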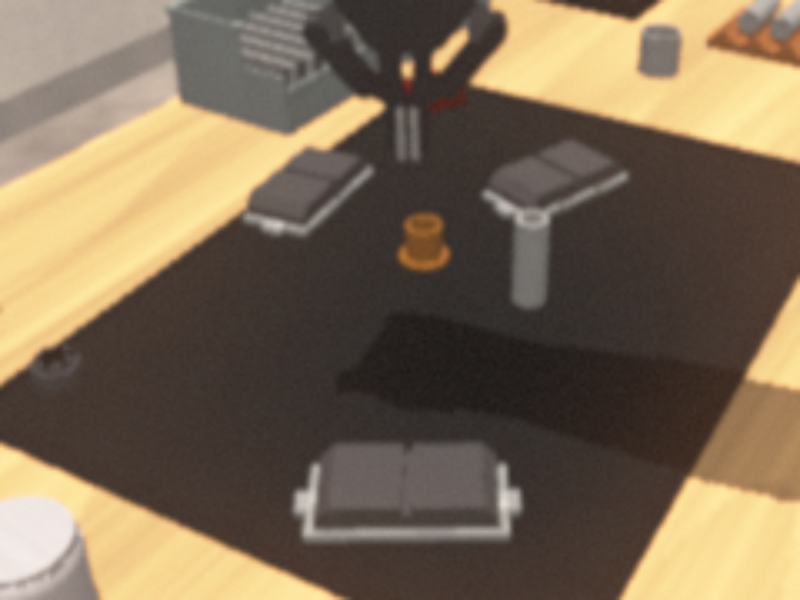

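Both inserts lie friction face up, a at (405,490) and b at (555,180). The pin, bushing and the other parts in this view are undisturbed.

```bash
python3 -c "
from workcell import *
print(hand_in())"
```

```text
the job is handed in; nothing more can be done
None
```

I pushed both inserts over and handed the job in: each lies flat on its steel plate with the friction face up, about 50 mm from where it stood, and I saw no other part disturbed; the hand-in returned no verdict.

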